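Gauge the marked locating pin

ROBOT

A 6-joint arm with a two-finger parallel gripper is mounted at the origin on a cart in front of the work surface, level with it; the furniture and walls round the work are solid. World frame = base frame: x ahead of the robot, y to its left, z up, the work surface at z = 0. Lengths are in m, angles in rad, forces in N, time in s.
With the tool pointing down it reaches from about 0.425 to 0.95 m from the base axis. Payload 3.5 kg.
Tool frame: the origin (TCP) lies midway between the tips of the shut fingers; the grasp point (between the pads) lies 19 mm behind it; z points along the fingers, y is the line along which they close (so a half turn about z gives the same grasp; the last joint's range is limited). The gripper opens to 85 mm and grips with 20 to 120 N. Pads are 22 mm wide; open, the fingers measure 114 mm over their backs; the gripper's body (76 mm by 85 mm) begins 54 mm behind the grasp point. The pads swing forward as they close: fully open they stand 13 mm farther back than shut.
Start: joints at [-1.291, 0.286, 1.577, -0, 1.279, -0.15], TCP at [0.281, -0.614, 0.192] pointing down, gripper open.
Joint ranges: [-2.77, 2.77], [-0.9, 2.22], [0.21, 2.48], [-1.53, 4.67], [0.24, 2.81], [-2.84, 2.84]. Speed limits (rad/s): [2.79, 2.79, 3.14, 3.14, 3.14, 3.14].

INTERFACE

Orientations are given as a unit quaternion [x, y, z, w].
In Python, from plant import * gives the robot as it stands.
- The arm moves only by the tool move_arm, never from a script. Its argument "moves" is a list of rows, each a list of 3 entries, a list of its own where there are three numbers: the opening, from 0 (shut) to 1 (fully open), then the shift along the tool's x, y, z in m, then the turn, a rotation vector about the tool's x, y, z in rad. A call has exactly 10 rows; each row shifts and turns the commanded pose from where the row before left it, along the tool's axes as they then stand; what a row does not reach is not made up. A row lasts 1/12 s, in which the tool goes at most 41.7 mm and 7.16 degrees, less where a joint would pass 70% of its speed; a pose out of reach is approached as far as the arm can. A call is refused whole if a number of a shift passes 0.0417 or a number of a turn 0.125, either way. A call with a gripper value outside its range is refused whole. The fingers move at their own pace and stop on an object; "grip_force" is the grip in N (left out, the last holds). Time passes only in rows, so rows that do not move let the fingers close, or fill a call up. It gives the time, the measured TCP pose, the force, the opening and the grip force at its end, in the units of the state.
- get_state(): the state, without advancing time (a new reading comes with each control period).
- read_camera(name): name is "side" or "top" or "wrist"; returns the picture (400x640x3 uint8, red, green, blue); there is no depth.
- camera_params(name): a dict with "fx", "fy", "cx", "cy" (pixels), "rvec" (rotation vector, rad) and "tvec" (3), from world to camera coordinates, as OpenCV has them; the wrist camera has in their place "tool_from_camera" (4x4, takes a point from camera to tool coordinates, whose origin is the TCP and whose axes are the flange's). Camera axes: x right, y down, z forward; pixel columns grow to the right and rows downward; lengths in m; the calibration is good to about 2 mm. A picture is of the moment at which its call begins: read the wrist's pose just before it. camera_params takes no time and is no camera call.
- sign_off(): hands the job in; it is judged then, once.
The state is a dict: "time": time; "qpos": joint angles; "dq": joint speeds; "joint_efforts": joint torques, N m; "eef_pos": TCP position; "tcp_rot": TCP orientation; "contact_force": force on the tool from outside, world axes, zero at the start; "wrist_torque": the same for the moment, N m; "opening": opening from 0.0 (shut) to 1.0 (fully open); "finger_force": force on a finger pad.
Only numpy, scipy, OpenCV 4.12 (cv2) and the standard library are available. Lean on these libraries where they do the work, as an engineer would, in place of code of your own. Each camera call takes 0.05 s, during which the arm holds its last target. There are 200 camera calls.

TASK

Take the locating pin from the orange-marked socket of the rack and find the smallest hole of the gauge plate that its shank passes through: begin at the smallest hole, hold the pin upright with its end on the hole, push lightly for a moment, and step from hole to hole until one lets it through. Push the pin down that hole until you feel its collar press on the plate, then let go and leave it standing there. Push with only a few newtons, never more than 22, and leave the other two pins, the mug and the heatsink alone.

Things in the scene. Friction and masses are not known exactly. Their poses are not given: they have to be found in the camera images.
- gauge: hole gauge, fixed: metal plate 54 x 196 x 8 mm, top 60 mm above the desk, on rubber bushes (sinks 1 mm per 4 N, 6 mm at most) over a blue base 64 x 216 mm, 8 mm thick. Origin: centre of the underside, on the desk. Four through holes in a row at its y = +67.5, +22.5, -22.5, -67.5 mm, smallest at +y (nearest the robot). A shank that passes does not reach the base
- hole_1 (a point): centre of the mouth of the gauge's first and smallest hole, 9.2 mm in diameter with a 1.5 mm chamfer, level with the plate's top, 60 mm above the desk (z up); marked by brass dots on the side towards the gauge's -x (1 dot; no pin passes)
- hole_2 (a point): centre of the mouth of the gauge's second hole, 13.2 mm in diameter with a 1.5 mm chamfer, level with the plate's top, 60 mm above the desk (z up); marked by brass dots on the side towards the gauge's -x (2 dots)
- hole_3 (a point): centre of the mouth of the gauge's third hole, 17.2 mm in diameter with a 1.5 mm chamfer, level with the plate's top, 60 mm above the desk (z up); marked by brass dots on the side towards the gauge's -x (3 dots)
- hole_4 (a point): centre of the mouth of the gauge's fourth and largest hole, 21.2 mm in diameter with a 1.5 mm chamfer, level with the plate's top, 60 mm above the desk (z up); marked by brass dots on the side towards the gauge's -x (4 dots)
- rack: fixed grey rack block 50 x 180 mm on a black foot 56 x 186 mm, top 56 mm above the desk. Origin: centre of the underside, on the desk; long along its y. Three sockets 23 mm wide along y, 60 mm apart; in each stands a pin with play, collar on the block's top. The end socket at +y (nearest the robot) is marked by orange round it
- marked_socket (a point): centre of the mouth of the orange-marked socket, at the rack's top; the pin that stands here is the one to gauge
- pin_a: locating pin, one of three alike: black ribbed grip, 24 mm round, 36 mm tall; below it a steel collar 32 mm round, 5 mm thick; below that a straight steel shank 44 mm long. About 70 g. Origin: on the axis, at the collar's underside; z up, grip top at +41 mm. The three shanks are 12, 16 and 20 mm thick; which pin has which is not told and must be found with the gauge
- pin_a_tip (a point): centre of the shank's lower end, 44 mm below the pin's origin
- pin_b: locating pin, one of three alike: black ribbed grip, 24 mm round, 36 mm tall; below it a steel collar 32 mm round, 5 mm thick; below that a straight steel shank 44 mm long. About 70 g. Origin: on the axis, at the collar's underside; z up, grip top at +41 mm. The three shanks are 12, 16 and 20 mm thick; which pin has which is not told and must be found with the gauge
- pin_b_tip (a point): centre of the shank's lower end, 44 mm below the pin's origin
- pin_c: locating pin, one of three alike: black ribbed grip, 24 mm round, 36 mm tall; below it a steel collar 32 mm round, 5 mm thick; below that a straight steel shank 44 mm long. About 70 g. Origin: on the axis, at the collar's underside; z up, grip top at +41 mm. The three shanks are 12, 16 and 20 mm thick; which pin has which is not told and must be found with the gauge
- pin_c_tip (a point): centre of the shank's lower end, 44 mm below the pin's origin
- mug_1: white mug, 92 x 127 mm, 95 mm tall, loose bystander beyond the keyboard; origin at the centre of its underside
- heatsink: finned aluminium heatsink 32 x 40 x 24 mm, loose bystander left of the rack; origin at the centre of its underside
Things that resemble listed ones, but are neither listed nor needed, are in the scene too. Leave any blue or turquoise look-alike of the pin_b alone. What is shaped like the pin_a but purple or turquoise is not meant.

How it is judged:
By the outcome, as a careful person would: the job done as asked, in the order asked, and still so for the second after the job is handed in, with the robot touching nothing.
It also fails if it takes over 72 s, if anything falls off the work surface, if the arm or the gripper's body presses on something with over 40 N, if the wrist force passes 120 N, or if a joint passes its speed limit or range.

## Working session

There is one attempt and no reset: what is moved stays moved. The work goes in short steps, Python scripts to look and compute and a tool call to move; the robot and the scene stay as the last step left them, time stands still between calls to the robot, and variables do not carry over. Pictures are saved under pics/ and viewed, at most 10 in all, crops included, and the job is handed in when it is done.

Besides the shell and the picture viewer there is one more tool, called after "Request:" by a JSON object that holds its "name" and its "arguments". move_arm: Moves the arm, as the interface text tells. Its arguments: {"type":"object","properties":{"moves":{"type":"array"},"grip_force":{"type":"number"}},"required":["moves"]}

```bash
mkdir -p pics; ls; python3 - <<'E'
from plant import *
import cv2
s=get_state();print(s)
for n in("top","side"):
    cv2.imwrite(f"pics/{n}0.png",read_camera(n)[:,:,::-1]);print(n,camera_params(n))
print(camera_params("wrist"))
E
```

```text
pics
{'time': 0.0, 'qpos': array([-1.29102063e+00,  2.87181691e-01,  1.57818289e+00,  4.23195126e-05,
        1.27861756e+00, -1.50031553e-01]), 'dq': array([ 5.20875889e-04, -9.65552310e-05, -3.63612501e-05,  9.59315533e-04,
       -4.61002782e-04,  4.29538965e-04]), 'joint_efforts': array([-1.27396033e-04, -4.05982339e+01, -2.92626840e+01, -1.64576704e-04,
        5.83595989e-03,  7.19887424e-06]), 'eef_pos': array([ 0.28107664, -0.61286263,  0.19013343]), 'tcp_rot': array([ 9.76997558e-01,  2.13247141e-01, -5.72381122e-05, -1.19354426e-03]), 'contact_force': array([ 0.03940881,  0.59032429, -0.18222253]), 'wrist_torque': array([ 0.04014216, -0.00163376, -0.03936211]), 'finger_force': 0.0, 'opening': 0.99912845284923}
top {'fx': 361.90748667253007, 'fy': 361.90748667253007, 'cx': 320.1148537226506, 'cy': 200.1669403004089, 'rvec': array([ 2.17382447, -2.2162206 ,  0.04942573]), 'tvec': array([0.05270964, 0.49727189, 1.1982565 ])}
side {'fx': 395.7175821089983, 'fy': 395.7175821089983, 'cx': 326.04211722827273, 'cy': 200.08237936961706, 'rvec': array([ 2.18589286,  0.04424285, -0.00219435]), 'tvec': array([-0.50828837,  0.05603331,  1.13444687])}
{'fx': 277.46158635002536, 'fy': 277.46158635002536, 'cx': 318.54400525558395, 'cy': 204.20467166620656, 'tool_from_camera': array([[-6.90762765e-04, -9.64006821e-01, -2.65876612e-01,
         6.61075606e-02],
       [ 9.99999653e-01, -7.89599771e-04,  2.64848566e-04,
        -5.49853535e-04],
       [-4.65251936e-04, -2.65876336e-01,  9.64007032e-01,
        -1.81766415e-01],
       [ 0.00000000e+00,  0.00000000e+00,  0.00000000e+00,
         1.00000000e+00]])}
```

View pics/top0.png

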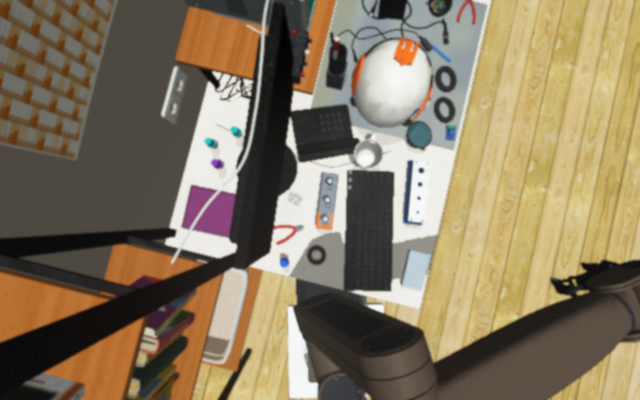

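View pics/side0.png

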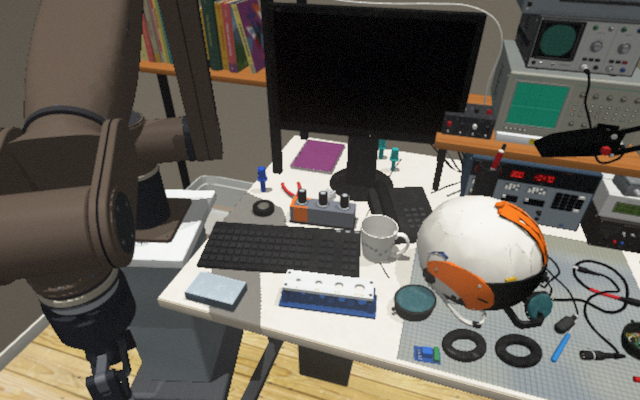

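```bash
cat > h.py <<'E'
import numpy as np, cv2
from scipy.spatial.transform import Rotation as R
from plant import *
def cam(n,s=None):
    p=camera_params(n); K=np.array([[p['fx'],0,p['cx']],[0,p['fy'],p['cy']],[0,0,1]])
    if n=='wrist':
        T=p['tool_from_camera']; Rt=R.from_quat(s['tcp_rot']).as_matrix()
        Rc=Rt@T[:3,:3]; c=Rt@T[:3,3]+s['eef_pos']   # world_from_cam
    else:
        r=cv2.Rodrigues(p['rvec'])[0]; Rc=r.T; c=-r.T@p['tvec']
    return K,Rc,c
def ray(n,uv,z,s=None):
    K,Rc,c=cam(n,s); uv=np.atleast_2d(uv)
    d=np.c_[uv,np.ones(len(uv))]@np.linalg.inv(K).T@Rc.T
    return c+d*((z-c[2])/d[:,2:])
def proj(n,X,s=None):
    K,Rc,c=cam(n,s); q=(np.atleast_2d(X)-c)@Rc@K.T
    return q[:,:2]/q[:,2:]
E
python3 - <<'E'
from h import *
a=cv2.imread('pics/top0.png');b=cv2.imread('pics/side0.png')
A=cv2.resize(a[150:250,270:450],None,fx=4.4,fy=4.4,interpolation=cv2.INTER_CUBIC)[:300*2]
B=cv2.resize(b[160:320,240:440],None,fx=3,fy=3,interpolation=cv2.INTER_CUBIC)
cv2.imwrite('pics/A.png',A);cv2.imwrite('pics/B.png',B)
print(ray('top',[[317,172],[338,174],[315,228],[333,229]],.056))
print(ray('top',[[411,160],[428,162],[405,222],[422,224]],.06))
E
```

```text
[[ 0.5874909   0.05128531  0.056     ]
 [ 0.57965228 -0.01649697  0.056     ]
 [ 0.40690988  0.06110502  0.056     ]
 [ 0.40260415  0.00338313  0.056     ]]
[[ 0.6199034  -0.25272286  0.06      ]
 [ 0.6123262  -0.30727721  0.06      ]
 [ 0.42066673 -0.22727986  0.06      ]
 [ 0.41324229 -0.28139755  0.06      ]]
```

View pics/A.png

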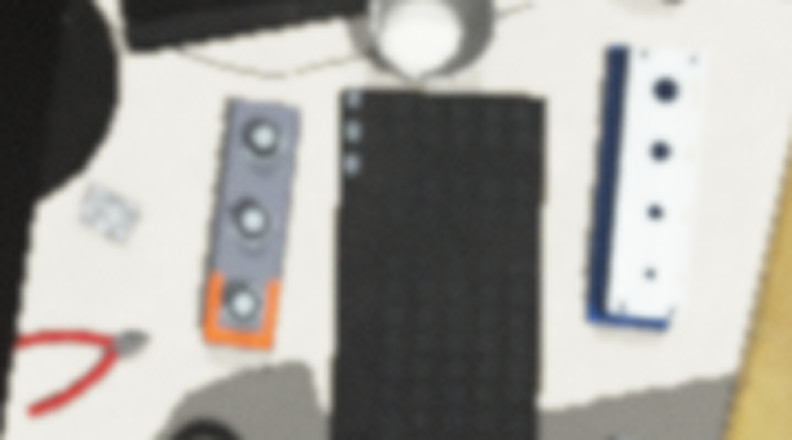

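View pics/B.png

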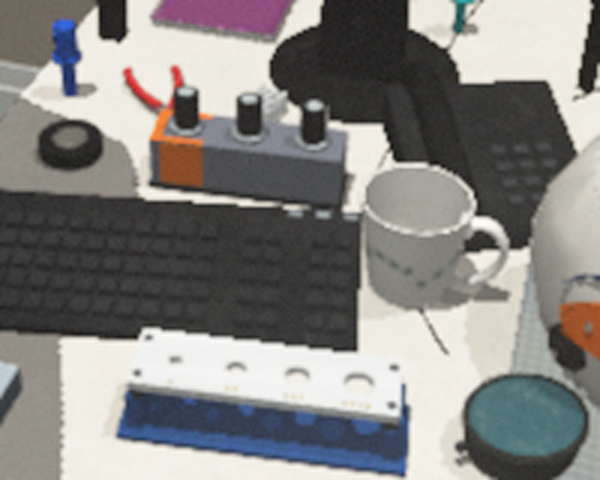

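The crops show the rack with the marked pin's bright top at crop A (243,303), and the gauge holes from (650,273) (smallest) to (665,90). Now I'll measure them.

```bash
python3 - <<'E'
from h import *
g=cv2.cvtColor(cv2.imread('pics/top0.png'),cv2.COLOR_BGR2GRAY).astype(float)
def cen(u,v,r,dark):
    v0,u0=int(v),int(u); w=g[v0-r:v0+r+1,u0-r:u0+r+1]; w=(w.max()-w) if dark else w-np.median(w)
    w=np.clip(w-.4*w.max(),0,None); y,x=np.mgrid[v0-r:v0+r+1,u0-r:u0+r+1]
    return [(w*x).sum()/w.sum(),(w*y).sum()/w.sum()]
f=lambda p:(270+p[0]/4.4,150+p[1]/4.4)
H=np.array([cen(*f(p),4,True) for p in [(650,273),(655,212),(660,151),(665,90)]])
P=np.array([cen(*f(p),3,False) for p in [(243,303),(253,219),(263,136)]])
h=ray('top',H,.06);p=ray('top',P,.097)
print(H,h,p,np.linalg.norm(np.diff(h,axis=0),axis=1),np.linalg.norm(np.diff(p,axis=0),axis=1),sep='\n')
print('side',proj('side',h)*3-[720,480],proj('side',p)*3-[720,480])
E
```

```text
[[417.33823529 211.73930481]
 [418.43753038 197.81623724]
 [419.55729036 183.88416016]
 [420.81479939 170.01318895]]
[[ 0.45271272 -0.26776919  0.06      ]
 [ 0.49729861 -0.272733    0.06      ]
 [ 0.54207793 -0.27778192  0.06      ]
 [ 0.58681746 -0.28328639  0.06      ]]
[[0.43639246 0.0289999  0.097     ]
 [0.4953723  0.02110296 0.097     ]
 [0.55461983 0.01222991 0.097     ]]
[0.04486135 0.04506305 0.04507688]
[0.05950615 0.05990827]
side [[171.45648517 358.98478091]
 [231.6767814  366.13143485]
 [292.83986325 373.45571367]
 [354.67196965 381.33874825]] [[182.41902443  91.70602122]
 [246.00353491  98.48781483]
 [310.77169673 105.98191454]]
```

Request:
{"name": "move_arm", "arguments": {"moves": [[1,[0,0,0],[0,0,0.114]],[1,[0,0,0],[0,0,0.114]],[1,[0,0,0],[0,0,0.114]],[1,[0,0,0],[0,0,0.114]],[1,[0,0,0],[0,0,0.114]],[1,[0.0095,-0.032,-0.002],[0,0,0]],[1,[0.0095,-0.032,-0.002],[0,0,0]],[1,[0.0095,-0.032,-0.002],[0,0,0]],[1,[0.0095,-0.032,-0.002],[0,0,0]],[1,[0.0095,-0.032,-0.002],[0,0,0]]], "grip_force": 40}}

```text
time: 0.93
eef_pos: [0.3508, -0.46, 0.2008]
tcp_rot: [0.998, -0.07, -0.0, -0.001]
contact_force: [-0.1, -0.4, -0.4]
opening: 0.999
finger_force: 0.0
```

Request:
{"name": "move_arm", "arguments": {"moves": [[0.6,[0.0095,-0.032,-0.002],[0,0,0]],[0.6,[0.0095,-0.032,-0.002],[0,0,0]],[0.6,[0.0095,-0.032,-0.002],[0,0,0]],[0.6,[0.0095,-0.032,-0.002],[0,0,0]],[0.6,[0.0095,-0.032,-0.002],[0,0,0]],[0.6,[0.0095,-0.032,-0.002],[0,0,0]],[0.6,[0.0095,-0.032,-0.002],[0,0,0]],[0.6,[0.0095,-0.032,-0.002],[0,0,0]],[0.6,[0.0095,-0.032,-0.002],[0,0,0]],[0.6,[0.0095,-0.032,-0.002],[0,0,0]]]}}

```text
time: 1.77
eef_pos: [0.4896, -0.1564, 0.2212]
tcp_rot: [0.998, -0.07, -0.0, -0.0]
contact_force: [0.8, 0.6, -0.7]
opening: 0.6
finger_force: 0.0
```

```bash
python3 - <<'E'
from h import *
s=get_state();im=read_camera('wrist');cv2.imwrite('pics/w1.png',im[:,:,::-1])
np.save('w1.npy',np.r_[s['eef_pos'],s['tcp_rot']])
print(s['time'],s['eef_pos'],s['tcp_rot'],s['contact_force'],s['opening'])
print(proj('wrist',[[.4527,-.2678,.06],[.4973,-.2727,.06],[.5421,-.2778,.06],[.5868,-.2833,.06],[.4364,.029,.097],[.4954,.0211,.097],[.5546,.0122,.097]],s))
E
```

```text
1.7667 [ 0.48955137 -0.15643947  0.22121328] [ 9.97539944e-01 -7.00997741e-02 -2.61039357e-04 -1.18720287e-04] [ 0.75358338  0.57197163 -0.68094081] 0.6001184650797456
[[408.92086865 198.32812811]
 [410.92717973 163.03109124]
 [413.23888559 124.98166116]
 [416.07963882  84.09987859]
 [171.80096739 252.57935813]
 [164.06948307 204.86289756]
 [156.36229856 151.81970456]]
```

View pics/w1.png

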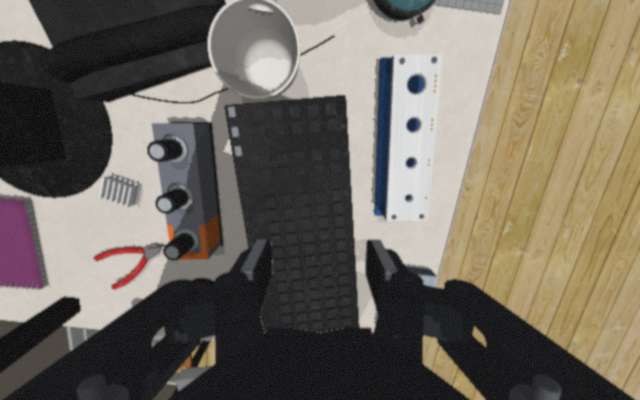

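The wrist view agrees: the holes are at (408,198), (411,163), (414,125), (417,84) and the marked pin's top is near (173,250).

```bash
python3 - <<'E'
from h import *
q=np.load('w1.npy');s=dict(eef_pos=q[:3],tcp_rot=q[3:])
g=cv2.cvtColor(cv2.imread('pics/w1.png'),cv2.COLOR_BGR2GRAY).astype(float)
H=[]
for u0,v0,r in[(408,198,6),(411,163,8),(414,125,9),(417,84,12)]:
    w=g[v0-r:v0+r+1,u0-r:u0+r+1];y,x=np.mgrid[v0-r:v0+r+1,u0-r:u0+r+1]
    w=np.clip(.6*w.max()-w,0,None);H.append([(w*x).sum()/w.sum(),(w*y).sum()/w.sum()])
h=ray('wrist',H,.06,s);print(np.round(H,1),h,np.linalg.norm(np.diff(h,axis=0),axis=1))
t=R.from_quat(q[3:]).inv().apply(np.array([.4365,.029,.145])-q[:3]);print(t)
E
```

```text
[[408.2 197.3]
 [410.4 162.1]
 [412.6 124.4]
 [415.2  83.8]] [[ 0.45413303 -0.26694153  0.06      ]
 [ 0.49854066 -0.27209434  0.06      ]
 [ 0.54289165 -0.2771328   0.06      ]
 [ 0.58729118 -0.28233388  0.06      ]] [0.04470558 0.04463627 0.04470313]
[-0.07842357 -0.17618223  0.07629072]
```

Request:
{"name": "move_arm", "arguments": {"moves": [[0.6,[-0.0098,-0.022,0.0095],[0,0,0]],[0.6,[-0.0098,-0.022,0.0095],[0,0,0]],[0.6,[-0.0098,-0.022,0.0095],[0,0,0]],[0.6,[-0.0098,-0.022,0.0095],[0,0,0]],[0.6,[-0.0098,-0.022,0.0095],[0,0,0]],[0.6,[-0.0098,-0.022,0.0095],[0,0,0]],[0.6,[-0.0098,-0.022,0.0095],[0,0,0]],[0.6,[-0.0098,-0.022,0.0095],[0,0,0]],[0.6,[0,0,0],[0,0,0]],[0.6,[0,0,0],[0,0,0]]]}}

```text
time: 2.65
eef_pos: [0.4355, 0.0277, 0.1446]
tcp_rot: [0.998, -0.069, -0.001, 0.0]
contact_force: [0.6, -0.2, -0.1]
opening: 0.597
finger_force: 0.0
```

```bash
python3 - <<'E'
from h import *
s=get_state();im=read_camera('wrist');cv2.imwrite('pics/w2.png',im[:,:,::-1])
np.save('w2.npy',np.r_[s['eef_pos'],s['tcp_rot']])
print(s['time'],s['eef_pos'],s['tcp_rot'],s['contact_force'],s['opening'])
print(proj('wrist',[[.4365,.029,.097],[.4954,.0211,.097]],s))
E
```

```text
2.65 [0.43545246 0.02768578 0.14460926] [ 9.97625029e-01 -6.88731357e-02 -8.87500744e-04  7.12861515e-05] [ 0.61467602 -0.21984044 -0.1196431 ] 0.5973265021202563
[[316.6058758  206.28429971]
 [316.08100875 135.03283427]]
```

View pics/w2.png

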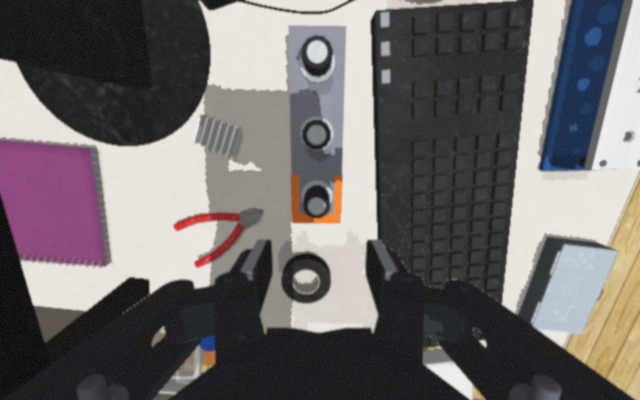

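The pin top lies at about (316,204), between the fingers and close to the predicted (317,206). I'll refine it.

```bash
python3 - <<'E'
from h import *
q=np.load('w2.npy');s=dict(eef_pos=q[:3],tcp_rot=q[3:])
im=cv2.imread('pics/w2.png');g=cv2.cvtColor(im,cv2.COLOR_BGR2GRAY)
print(g[186:226:2,298:336:2])
c=cv2.resize(im[120:240,240:400],None,fx=5,fy=5,interpolation=cv2.INTER_CUBIC);cv2.imwrite('pics/w2c.png',c)
for u0,v0 in[(316,205),(316,133)]:
    r=8;w=g[v0-r:v0+r+1,u0-r:u0+r+1].astype(float);m=(w>75)
    n,l,st,ce=cv2.connectedComponentsWithStats(m.astype(np.uint8));k=l[r,r]
    uv=ce[k]+[u0-r,v0-r];print(uv,st[k],ray('wrist',uv,.097,s))
E
```

```text
[[ 92  87  88 107 117 118 102  64  52  45  43  57  89 109 129 129 118 145
  160]
 [ 97  89 101 118 114  83  49  30  27  25  30  30  32  65 156 190 154 141
  155]
 [ 97  90 105 118  93  43  30  23  14  28  30  30  33  40 102 194 203 159
  155]
 [ 97  92 114 113  60  28  28  26  27  29  33  29  27  27  54 170 212 178
  162]
 [ 96  95 117  89  37  23  25  29  34  32  32  32  29  25  34 111 199 177
  160]
 [ 98  95 114  76  30  29  34  35  48  48  47  41  31  21  27  83 189 182
  165]
 [ 98  89 106  61  27  32  49  82 101 109 103  83  52  34  25  65 181 183
  164]
 [ 98  88  99  49  28  47  91 119 119 123 121 120 100  55  43  60 177 165
  158]
 [101  87  86  40  32  70 115 121 118 123 126 124 121 108  62  63 154 154
  160]
 [ 94  86  80  39  40  95 121 125 124 123 123 123 124 156  79  56 117 145
  161]
 [ 98  87  75  43  39 105 124 120 124 121 118 121 123 151  88  52 115 147
  162]
 [ 96  86  80  46  37  92 120 122 122 121 119 123 122 108  65  61 115 147
  163]
 [ 95  88  81  58  38  67 110 121 122 121 124 122 119  85  54  79 127 146
  159]
 [ 95  87  84  80  46  37  77 107 119 124 121 115  90  58  62 107 141 147
  160]
 [ 98  96  95  90  76  47  44  57  83  97  92  69  50  68 109 143 160 159
  158]
 [ 94  99  96 100  94  81  59  45  43  49  46  54  87 130 146 156 160 160
  159]
 [ 98 100  98  96  98  99  94  84 108 120 116 120 142 155 158 158 157 159
  159]
 [ 99  99  98 100 102  98  99 100 145 156 154 157 157 157 157 157 157 157
  157]
 [139 136 135 133 133 136 134 140 161 168 171 171 174 172 169 168 168 172
  172]
 [222 222 221 216 218 222 219 220 220 216 221 224 224 224 219 217 219 223
  225]]
[316.12033195 205.53941909] [  0   0  17  17 241] [[0.43721622 0.02931981 0.097     ]]
[316.         133.52830189] [  0   0  17  17 265] [[0.49656695 0.02099999 0.097     ]]
```

View pics/w2c.png

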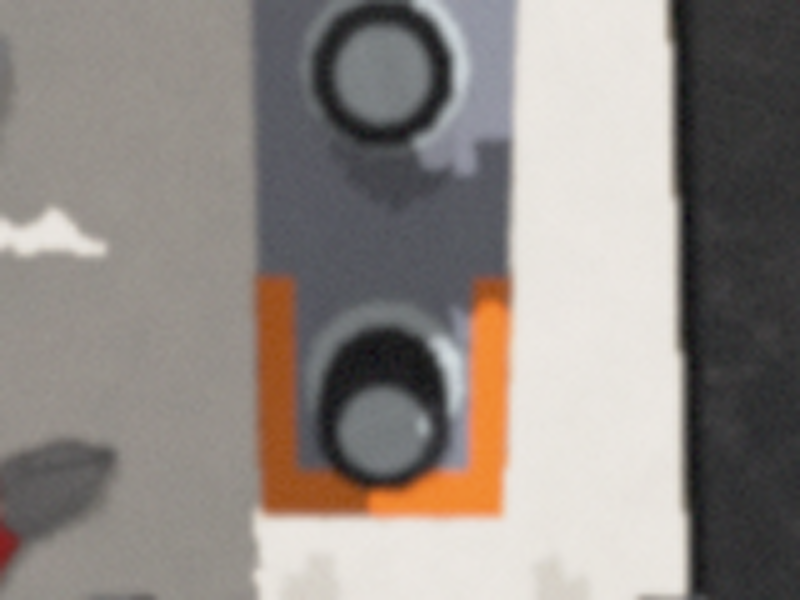

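Request:
{"name": "move_arm", "arguments": {"moves": [[0.6,[0.0007,-0.0007,0.012],[0,0,0]],[0.6,[0.0006,-0.0006,0.012],[0,0,0]],[0.6,[0,0,0.014],[0,0,0]],[0.6,[0,0,0.014],[0,0,0]],[0.6,[0,0,0.014],[0,0,0]],[0.6,[0,0,0.01],[0,0,0]],[0.6,[0,0,0.004],[0,0,0]],[0.6,[0,0,0],[0,0,0]],[0,[0,0,0],[0,0,0]],[0,[0,0,0],[0,0,0]]], "grip_force": 40}}

```text
time: 3.53
eef_pos: [0.4389, 0.0278, 0.0665]
tcp_rot: [0.998, -0.07, 0.001, 0.0]
contact_force: [0.1, -0.7, 0.9]
opening: 0.328
finger_force: 0.0
```

Request:
{"name": "move_arm", "arguments": {"moves": [[0,[0,0,0],[0,0,0]],[0,[0,0,0],[0,0,0]],[0,[0,0,0],[0,0,0]],[0,[0,0,0],[0,0,0]],[0,[0,0,0],[0,0,0]],[0,[0,0,0],[0,0,0]],[0,[0,0,0],[0,0,0]],[0,[0,0,0],[0,0,0]],[0,[0,0,0],[0,0,0]],[0,[0,0,0],[0,0,0]]]}}

```text
time: 4.37
eef_pos: [0.4379, 0.0281, 0.0655]
tcp_rot: [0.998, -0.07, -0.0, -0.0]
contact_force: [0.1, -0.5, 0.6]
opening: 0.003
finger_force: 0.0
```

```bash
python3 - <<'E'
from h import *
s=get_state();print(s['eef_pos'],s['opening'],s['qpos'])
w=read_camera('wrist');sd=read_camera('side')
A=cv2.resize(w[100:400,160:480],(400,375));B=cv2.resize(sd[150:260,250:370],(400,375))
cv2.imwrite('pics/c3.png',np.hstack([A,B])[:,:,::-1])
E
```

```text
[0.43785424 0.02813775 0.06548763] 0.002643582962679199 [-1.67874637e-01 -9.86917032e-02  2.24007047e+00  8.42051836e-06
  1.00033431e+00  1.54313056e+00]
```

View pics/c3.png

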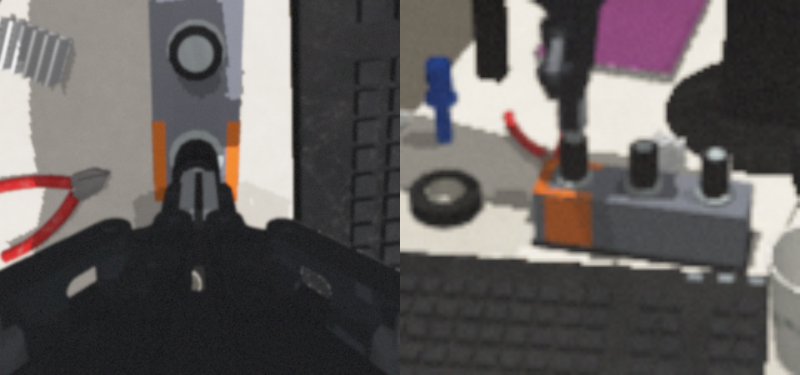

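```bash
python3 - <<'E'
from h import *
s=get_state()
w=read_camera('wrist')[:,:,::-1].copy();sd=read_camera('side')[:,:,::-1].copy();s0=cv2.imread('pics/side0.png')
t=s['eef_pos']
for dz in(0,.02,.04):
    print(dz,proj('wrist',t+[0,0,dz],s).round(1),proj('side',t+[0,0,dz]).round(1))
print('pin',proj('side',[[.437,.029,.097],[.437,.029,.061]]))
f=lambda i,x,y,a,b:cv2.resize(i[y:y+b,x:x+a],(400,600) if b/a>1.4 else (400,300),interpolation=cv2.INTER_CUBIC)
out=np.hstack([f(w,257,200,120,180),np.vstack([f(sd,270,150,80,60),f(s0,270,150,80,60)])])
cv2.imwrite('pics/c4.png',out)
E
```

```text
0 [[318.3 226.3]] [[301.6 200.1]]
0.02 [[318.2 237.2]] [[301.4 194.2]]
0.04 [[318.2 250.9]] [[301.3 188.2]]
pin [[301.02566435 190.57538934]
 [301.30117051 201.18254465]]
```

View pics/c4.png

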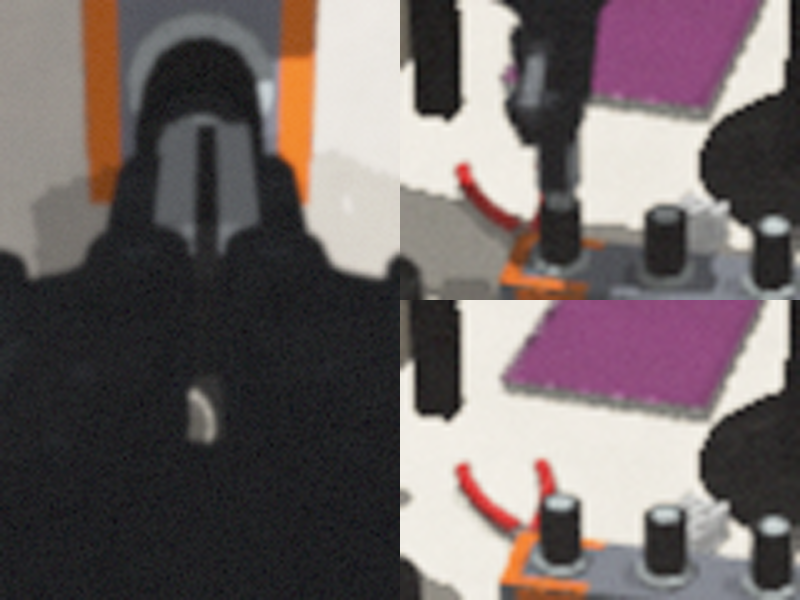

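The pictures suggest that the fingers shut just above the pin, so the tips sit about 40 mm higher than the reported TCP. I'll check that with a small step down and a light closing.

Request:
{"name": "move_arm", "arguments": {"moves": [[0.6,[0,0,0],[0,0,0]],[0.6,[0,0,0],[0,0,0]],[0.6,[0,0,0],[0,0,0]],[0.6,[0,0,0.004],[0,0,0]],[0.6,[0,0,0.004],[0,0,0]],[0.6,[0,0,0.004],[0,0,0]],[0.6,[0,0,0.003],[0,0,0]],[0.2,[0,0,0],[0,0,0]],[0.2,[0,0,0],[0,0,0]],[0.2,[0,0,0],[0,0,0]]], "grip_force": 20}}

```text
time: 5.4
eef_pos: [0.438, 0.0282, 0.0505]
tcp_rot: [0.998, -0.07, 0.0, -0.0]
contact_force: [0.2, -0.5, -0.4]
opening: 0.263
finger_force: 19.6
```

Request:
{"name": "move_arm", "arguments": {"moves": [[0.2,[0,0,0],[0,0,0]],[0.2,[0,0,0],[0,0,0]],[0.2,[0,0,0],[0,0,0]],[0.2,[0,0,0],[0,0,0]],[0.2,[0,0,0],[0,0,0]],[0.2,[0,0,0],[0,0,0]],[0.2,[0,0,0],[0,0,0]],[0.2,[0,0,0],[0,0,0]],[0.2,[0,0,0],[0,0,0]],[0.2,[0,0,0],[0,0,0]]]}}

```text
time: 6.23
eef_pos: [0.4379, 0.0281, 0.0505]
tcp_rot: [0.998, -0.07, 0.0, -0.0]
contact_force: [0.4, -0.1, -0.4]
opening: 0.265
finger_force: 19.6
```

Request:
{"name": "move_arm", "arguments": {"moves": [[0.6,[0,0,0],[0,0,0]],[0.6,[0,0,0],[0,0,0]],[0.6,[0,0,0],[0,0,0]],[0.6,[-0.001,-0.001,0.004],[0,0,0]],[0.6,[0,0,0.004],[0,0,0]],[0.6,[0,0,0.004],[0,0,0]],[0.6,[0,0,0.004],[0,0,0]],[0.6,[0,0,0.004],[0,0,0]],[0.6,[0,0,0],[0,0,0]],[0.6,[0,0,0],[0,0,0]]], "grip_force": 50}}

```text
time: 7.07
eef_pos: [0.4367, 0.0293, 0.0301]
tcp_rot: [0.998, -0.07, -0.001, -0.0]
contact_force: [-0.6, 0.2, 0.2]
opening: 0.602
finger_force: 0.0
```

Request:
{"name": "move_arm", "arguments": {"moves": [[0,[0,0,0],[0,0,0]],[0,[0,0,0],[0,0,0]],[0,[0,0,0],[0,0,0]],[0,[0,0,0],[0,0,0]],[0,[0,0,0],[0,0,0]],[0,[0,0,0],[0,0,0]],[0,[0,0,0],[0,0,0]],[0,[0,0,0],[0,0,0]],[0,[0,0,0],[0,0,0]],[0,[0,0,0],[0,0,0]]]}}

```text
time: 7.9
eef_pos: [0.4375, 0.0292, 0.031]
tcp_rot: [0.998, -0.07, 0.0, 0.0]
contact_force: [0.5, 0.4, 4.4]
opening: 0.265
finger_force: 49.0
```

Request:
{"name": "move_arm", "arguments": {"moves": [[0,[0,0,-0.004],[0,0,0]],[0,[0,0,-0.006],[0,0,0]],[0,[0,0,-0.008],[0,0,0]],[0,[0,0,-0.01],[0,0,0]],[0,[0,0,-0.01],[0,0,0]],[0,[0,0,-0.01],[0,0,0]],[0,[0,0,-0.01],[0,0,0]],[0,[0,0,-0.01],[0,0,0]],[0,[0,0,-0.007],[0,0,0]],[0,[0,0,0],[0,0,0]]]}}

```text
time: 8.73
eef_pos: [0.4385, 0.029, 0.1078]
tcp_rot: [0.998, -0.07, 0.002, 0.0]
contact_force: [0.8, -0.3, -0.6]
opening: 0.263
finger_force: 48.9
```

```bash
python3 - <<'E'
from h import *
s=get_state();w=read_camera('wrist')[:,:,::-1];sd=read_camera('side')[:,:,::-1]
print(s['eef_pos'],s['tcp_rot'],s['opening'],s['finger_force'],s['contact_force'],s['wrist_torque'])
cv2.imwrite('pics/w5.png',w);cv2.imwrite('pics/s5.png',sd)
# steel shank in the side view: pixels changed since the start, near the pin
print(proj('side',s['eef_pos']+np.array([[0,0,.066],[0,0,.025],[0,0,-.019]])).round(1))
g=cv2.cvtColor(sd,cv2.COLOR_BGR2GRAY);print(g[168:206:1,288:316:2])
E
```

```text
[0.43851445 0.02902765 0.10781443] [ 9.97541350e-01 -7.00502765e-02  2.04400602e-03  1.89559852e-04] 0.2634329644003344 48.928409814834595 [ 0.82361287 -0.29926509 -0.58393167] [ 0.0093394  -0.02477682  0.01206153]
[[301.  166.5]
 [301.3 179.6]
 [301.6 193. ]]
[[234 211 155 139  61  40  38  74  59  96 109 105 112 110]
 [234 234 213 210  67  39  38  77  62  89 121 110 129 123]
 [234 232 234 233  73  41  39  77  64 102 122 122 120 128]
 [234 233 233 232  73  41  40  79  59 149 184 186 145 133]
 [234 233 232 233  92  36  41  77  64 183 233 233 210 193]
 [234 234 234 233 108  42  40  77  67 181 233 233 234 234]
 [235 234 233 235 104  40  42  75  64 182 234 233 234 235]
 [236 235 233 233 109  39  38  73  61 182 235 235 234 234]
 [236 235 233 234 118  41  38  78  61 164 234 236 233 234]
 [235 235 235 234 151  71  61  84  55 118 234 234 234 235]
 [235 235 236 235 158  85  68  84  41  97 231 233 233 233]
 [235 235 235 235 139  68  50  47  64 106 222 234 232 233]
 [236 234 236 234 164  86  68  76 101 110 225 232 234 233]
 [234 236 235 233 201  94  91  99 108 160 233 233 233 232]
 [235 237 236
[... 703 characters left out ...]
8  67 106  94  71 125 124 134 140 140 140 139 140]
 [105  85  73  85  77  85 140 141 143 138 139 141 140 143]
 [111 103  82  93  84  99 133 136 142 142 134 139 142 140]
 [124 110  92  97  95  99 109 119 128 127 128 138 134 144]
 [143 121  98  91  91  92  95  92  92 103 105 118 112 122]
 [142 135  96  76  82  85  84  85  86  90  92  89  83  87]
 [142 143  91  74  69  81  79  80  79  82  83  83  82  78]
 [141 139 113  98  65  74  71  69  67  77  82  81  82  79]
 [141 141 138 125  87  73  72  70  66  76  83  82  83  83]
 [141 140 142 133 120  96  69  68  65  74  81  81  81  80]
 [142 141 142 123 126 127  97  86  86  82  83  87  84  72]
 [143 140 141 137 153 148 136 122  96  82  81  83  82  72]]
```

Request:
{"name": "move_arm", "arguments": {"moves": [[0,[0.003,0.015,0],[0,0,0]],[0,[0.006,0.03,0],[0,0,0]],[0,[0.006,0.03,0],[0,0,0]],[0,[0.006,0.03,0],[0,0,0]],[0,[0.006,0.03,0],[0,0,0]],[0,[0.006,0.03,0],[0,0,0]],[0,[0.006,0.03,0],[0,0,0]],[0,[0.006,0.03,0],[0,0,0]],[0,[0.006,0.03,0],[0,0,0]],[0,[0.0065,0.032,0],[0,0,0]]]}}

```text
time: 9.67
eef_pos: [0.453, -0.2638, 0.1043]
tcp_rot: [0.998, -0.07, -0.001, -0.001]
contact_force: [0.5, -0.5, -1.0]
opening: 0.265
finger_force: 49.1
```

Request:
{"name": "move_arm", "arguments": {"moves": [[0,[0,0.002,0],[0,0,0]],[0,[0,0,0],[0,0,0]],[0,[0,0,0],[0,0,0]],[0,[0,0,0],[0,0,0]],[0,[0,0,0],[0,0,0]],[0,[0,0,0],[0,0,0]],[0,[0,0,0],[0,0,0]],[0,[0,0,0],[0,0,0]],[0,[0,0,0],[0,0,0]],[0,[0,0,0],[0,0,0]]]}}

```text
time: 10.5
eef_pos: [0.4537, -0.2648, 0.1056]
tcp_rot: [0.998, -0.07, 0.0, 0.0]
contact_force: [-0.5, 0.8, -1.0]
opening: 0.266
finger_force: 49.2
```

```bash
python3 - <<'E'
from h import *
s=get_state();w=read_camera('wrist')[:,:,::-1];sd=read_camera('side')[:,:,::-1]
print(s['time'],s['eef_pos'],s['tcp_rot'],s['opening'],s['contact_force'])
np.save('w6.npy',np.r_[s['eef_pos'],s['tcp_rot']])
cv2.imwrite('pics/w6.png',w);cv2.imwrite('pics/s6.png',sd)
print(proj('wrist',[[.4541,-.267,.06],[.4985,-.2721,.06],[.5429,-.2771,.06],[.5873,-.2823,.06]],s).round(1))
g=cv2.cvtColor(w,cv2.COLOR_BGR2GRAY)
W=cv2.threshold(g,110,255,cv2.THRESH_BINARY_INV)[1]
n,l,st,ce=cv2.connectedComponentsWithStats(W)
for k in range(1,n):
    if 20<st[k,4]<900 and 250<ce[k,0]<400: print(st[k],ce[k].round(1),ray('wrist',ce[k],.06,s).round(4))
E
```

```text
10.5 [ 0.45366532 -0.26480145  0.10563839] [ 9.97552390e-01 -6.99229645e-02  7.61327789e-05  5.17612812e-05] 0.26584784598136874 [-0.54446871  0.78798703 -0.99773482]
[[320.8 207.1]
 [319.4 154.1]
 [317.8  95.2]
 [316.3  29.3]]
[305  15  27  31 647] [318.2  29.9] [[ 0.5867 -0.2836  0.06  ]]
[310  85  20  22 353] [319.5  95.7] [[ 0.5424 -0.2783  0.06  ]]
[312 146  17  17 227] [320.2 153.7] [[ 0.4987 -0.2728  0.06  ]]
```

```bash
python3 - <<'E'
from h import *
G=lambda f:cv2.cvtColor(cv2.imread(f),cv2.COLOR_BGR2GRAY)
a=G('pics/side0.png');b=G('pics/s5.png');c=G('pics/s6.png')
print('grip start');print(a[191:200:2,290:316])
print('shank s5');print(b[180:192:2,290:312]);
u,v=proj('side',np.array([.45366,-.2648,.0866]))[0].round().astype(int);print('s6 tip',u,v)
print(c[v-22:v+6:2,u-14:u+14])
P=lambda X:proj('side',X).round(1)
print(P([[.437,.0292,.08],[.4385,.029,.105],[.45366,-.2648,.1]]))
h=np.array([[.4536,-.2673,.06],[.4982,-.2728,.06],[.5429,-.2783,.06],[.5875,-.2838,.06]]);ph=P(h);print(ph)
for p in ph[1:]:
    x,y=p.round().astype(int);w=a[y-5:y+6,x-8:x+9].astype(float);w=np.clip(.85*np.median(w)-w,0,None);yy,xx=np.mgrid[y-5:y+6,x-8:x+9];print((w*xx).sum()/w.sum(),(w*yy).sum()/w.sum())
E
```

```text
grip start
[[200 229 237 236 236 236 228 160  58 109 160 168 175 157 105  69 184 235
  235 234 235 236 235 234 234 235]
 [109 121 153 194 227 231 191  95  49  45  45  44  43  44  39  42 179 235
  236 235 234 234 236 234 234 233]
 [ 92  88 103 112 135 148 122  88  47  36  43  45  43  42  43  58 180 234
  235 234 233 236 235 235 235 232]
 [167 142 114 145 157 159 155 124  58  43  44  41  42  42  42  46 161 219
  224 227 229 230 231 235 235 235]
 [233 219 194 162 159 155 142 117  72  44  44  44  43  40  39  40 104 145
  153 157 149 143 137 137 146 157]]
shank s5
[[234 235 236 234 234 222 164  94  86  76  68  67  76  86 101 111 110 174
  225 233 232 232]
 [237 236 236 236 235 233 206 127 103 105  96  92  96 106 147 192 220 235
  233 232 232 232]
 [236 237 236 236 236 236 219 153 103 107  95  95  97 112 196 234 235 233
  233 233 235 234]
 [236 236 236 237 237 238 229 179 117 110 101  98  96 111 196 235 235 233
  232 232 232 233]
 [236 237 236 236 237 235 235 206 126 105  98  96  97 112 196 234 234 234
  234 234 234 234]
 [232 237 236 236 236 235 232 193 104  98  94 100  98 109 191 235 235
[... 1180 characters left out ...]
  45  51  53  47  55  61  62]
 [ 57  56  59  59  58  58  54  53  51  60  58  56  78  99  98 102 101 112
   99  56  57  63  62  60  55  55  57  59]
 [ 53  57  58  58 168 231 233 231 237 231 210 186 167 124 100 102 104 116
  107  63  65  67  63  57  57  60  58  57]
 [ 41  39  41 159 203 148 101 153 226 244 244 244 245 239 204 137 148 156
  155 157 155 158 155 156 153 154 135 113]
 [239 240 237 229 223 221 221 229 236 239 243 243 242 243 243 220 152 154
  151 151 154 152 153 150 152 151 152 150]]
[[301.2 195.6]
 [301.5 188.2]
 [297.2 265.7]]
[[297.6 279.5]
 [317.6 282.1]
 [338.  284.7]
 [358.5 287.3]]
318.109818832476 281.4435249384925
338.6072293479236 283.3930397345053
359.1776119402985 285.3
```

Request:
{"name": "move_arm", "arguments": {"moves": [[0,[0.0007,0.0025,0.003],[0,0,0]],[0,[0,0,0.004],[0,0,0]],[0,[0,0,0.004],[0,0,0]],[0,[0,0,0.004],[0,0,0]],[0,[0,0,0.003],[0,0,0]],[0,[0,0,0.003],[0,0,0]],[0,[0,0,0.002],[0,0,0]],[0,[0,0,0.001],[0,0,0]],[0,[0,0,0],[0,0,0]],[0,[0,0,0],[0,0,0]]]}}

```text
time: 11.43
eef_pos: [0.454, -0.2676, 0.0816]
tcp_rot: [0.998, -0.07, 0.0, 0.0]
contact_force: [-0.0, -0.1, -0.9]
opening: 0.263
finger_force: 49.2
```

Request:
{"name": "move_arm", "arguments": {"moves": [[0,[0,0,0.0005],[0,0,0]],[0,[0,0,0.0005],[0,0,0]],[0,[0,0,0.0005],[0,0,0]],[0,[0,0,0.0005],[0,0,0]],[0,[0,0,0],[0,0,0]],[0,[0,0,0],[0,0,0]],[0,[0,0,0],[0,0,0]],[0,[0,0,0],[0,0,0]],[0,[0,0,0],[0,0,0]],[0,[0,0,0],[0,0,0]]]}}

```text
time: 12.27
eef_pos: [0.4539, -0.2675, 0.0795]
tcp_rot: [0.998, -0.07, 0.0, 0.0]
contact_force: [0.0, -0.4, -0.8]
opening: 0.259
finger_force: 49.2
```

Request:
{"name": "move_arm", "arguments": {"moves": [[0,[0,0,0.0005],[0,0,0]],[0,[0,0,0.0005],[0,0,0]],[0,[0,0,0.0005],[0,0,0]],[0,[0,0,0.0005],[0,0,0]],[0,[0,0,0],[0,0,0]],[0,[0,0,0],[0,0,0]],[0,[0,0,0],[0,0,0]],[0,[0,0,0],[0,0,0]],[0,[0,0,0],[0,0,0]],[0,[0,0,0],[0,0,0]]]}}

```text
time: 13.1
eef_pos: [0.4541, -0.2676, 0.0778]
tcp_rot: [0.998, -0.07, 0.0, 0.0]
contact_force: [-0.4, 0.6, 3.5]
opening: 0.265
finger_force: 49.3
```

Request:
{"name": "move_arm", "arguments": {"moves": [[0,[0,0,0.0004],[0,0,0]],[0,[0,0,0.0004],[0,0,0]],[0,[0,0,0],[0,0,0]],[0,[0,0,0],[0,0,0]],[0,[0,0,0],[0,0,0]],[0,[0,0,0],[0,0,0]],[0,[0,0,0],[0,0,0]],[0,[0,0,0],[0,0,0]],[0,[0,0,0],[0,0,0]],[0,[0,0,0],[0,0,0]]]}}

```text
time: 13.93
eef_pos: [0.4543, -0.2677, 0.0773]
tcp_rot: [0.998, -0.07, 0.0, 0.0]
contact_force: [-0.1, 2.2, 5.4]
opening: 0.263
finger_force: 49.6
```

Request:
{"name": "move_arm", "arguments": {"moves": [[0,[0,0,-0.003],[0,0,0]],[0,[0,0,-0.005],[0,0,0]],[0,[0.0075,0,0],[0,0,0]],[0,[0.0125,0,0],[0,0,0]],[0,[0.0125,-0.0004,0],[0,0,0]],[0,[0.0125,-0.0004,0],[0,0,0]],[0,[0,0,0],[0,0,0]],[0,[0,0,0],[0,0,0]],[0,[0,0,0.002],[0,0,0]],[0,[0,0,0.002],[0,0,0]]]}}

```text
time: 14.77
eef_pos: [0.498, -0.2728, 0.0802]
tcp_rot: [0.998, -0.07, -0.0, -0.0]
contact_force: [-0.7, 0.6, -1.2]
opening: 0.261
finger_force: 49.3
```

Request:
{"name": "move_arm", "arguments": {"moves": [[0,[0,0,0.002],[0,0,0]],[0,[0,0,0.001],[0,0,0]],[0,[0,0,0.0005],[0,0,0]],[0,[0,0,0.0005],[0,0,0]],[0,[0,0,0],[0,0,0]],[0,[0,0,0],[0,0,0]],[0,[0,0,0],[0,0,0]],[0,[0,0,0],[0,0,0]],[0,[0,0,0],[0,0,0]],[0,[0,0,0],[0,0,0]]]}}

```text
time: 15.6
eef_pos: [0.4987, -0.273, 0.0768]
tcp_rot: [0.998, -0.07, 0.0, 0.0]
contact_force: [0.6, -0.7, -0.9]
opening: 0.261
finger_force: 49.3
```

Request:
{"name": "move_arm", "arguments": {"moves": [[0,[0,0,0.0005],[0,0,0]],[0,[0,0,0.0005],[0,0,0]],[0,[0,0,0.0005],[0,0,0]],[0,[0,0,0.0005],[0,0,0]],[0,[0,0,0.0005],[0,0,0]],[0,[0,0,0],[0,0,0]],[0,[0,0,0],[0,0,0]],[0,[0,0,0],[0,0,0]],[0,[0,0,0],[0,0,0]],[0,[0,0,0],[0,0,0]]]}}

```text
time: 16.43
eef_pos: [0.4986, -0.273, 0.0743]
tcp_rot: [0.998, -0.07, 0.0, 0.0]
contact_force: [0.0, 0.6, -0.9]
opening: 0.265
finger_force: 49.3
```

Request:
{"name": "move_arm", "arguments": {"moves": [[0,[0,0,0.001],[0,0,0]],[0,[0,0,0.001],[0,0,0]],[0,[0,0,0.001],[0,0,0]],[0,[0,0,0.001],[0,0,0]],[0,[0,0,0.001],[0,0,0]],[0,[0,0,0.001],[0,0,0]],[0,[0,0,0.001],[0,0,0]],[0,[0,0,0],[0,0,0]],[0,[0,0,0],[0,0,0]],[0,[0,0,0],[0,0,0]]]}}

```text
time: 17.27
eef_pos: [0.4986, -0.273, 0.0673]
tcp_rot: [0.998, -0.07, 0.0, 0.0]
contact_force: [-0.7, 0.4, -0.2]
opening: 0.265
finger_force: 49.3
```

Through and free. On down towards the collar (expected near z = 0.035).

Request:
{"name": "move_arm", "arguments": {"moves": [[0,[0,0,0.002],[0,0,0]],[0,[0,0,0.002],[0,0,0]],[0,[0,0,0.002],[0,0,0]],[0,[0,0,0.002],[0,0,0]],[0,[0,0,0.002],[0,0,0]],[0,[0,0,0.002],[0,0,0]],[0,[0,0,0.002],[0,0,0]],[0,[0,0,0.001],[0,0,0]],[0,[0,0,0],[0,0,0]],[0,[0,0,0],[0,0,0]]]}}

```text
time: 18.1
eef_pos: [0.4986, -0.273, 0.0521]
tcp_rot: [0.998, -0.07, -0.0, -0.0]
contact_force: [0.5, -0.1, -0.2]
opening: 0.263
finger_force: 49.3
```

Request:
{"name": "move_arm", "arguments": {"moves": [[0,[0,0,0.002],[0,0,0]],[0,[0,0,0.002],[0,0,0]],[0,[0,0,0.002],[0,0,0]],[0,[0,0,0.002],[0,0,0]],[0,[0,0,0.002],[0,0,0]],[0,[0,0,0.002],[0,0,0]],[0,[0,0,0.001],[0,0,0]],[0,[0,0,0],[0,0,0]],[0,[0,0,0],[0,0,0]],[0,[0,0,0],[0,0,0]]]}}

```text
time: 18.93
eef_pos: [0.4987, -0.2731, 0.0393]
tcp_rot: [0.998, -0.07, 0.0, 0.0]
contact_force: [0.2, -1.4, -0.8]
opening: 0.261
finger_force: 49.3
```

Request:
{"name": "move_arm", "arguments": {"moves": [[0,[0,0,0.0007],[0,0,0]],[0,[0,0,0.0007],[0,0,0]],[0,[0,0,0.0007],[0,0,0]],[0,[0,0,0.0007],[0,0,0]],[0,[0,0,0.0007],[0,0,0]],[0,[0,0,0.0005],[0,0,0]],[0,[0,0,0],[0,0,0]],[0,[0,0,0],[0,0,0]],[0,[0,0,0],[0,0,0]],[0,[0,0,0],[0,0,0]]]}}

```text
time: 19.77
eef_pos: [0.4986, -0.273, 0.0353]
tcp_rot: [0.998, -0.07, 0.0, 0.0]
contact_force: [0.5, 0.6, -0.5]
opening: 0.267
finger_force: 49.3
```

Request:
{"name": "move_arm", "arguments": {"moves": [[0,[0,0,0.0005],[0,0,0]],[0,[0,0,0.0005],[0,0,0]],[0,[0,0,0.0005],[0,0,0]],[0,[0,0,0],[0,0,0]],[0,[0,0,0],[0,0,0]],[0,[0,0,0],[0,0,0]],[0,[0,0,0],[0,0,0]],[0,[0,0,0],[0,0,0]],[0,[0,0,0],[0,0,0]],[0,[0,0,0],[0,0,0]]]}}

```text
time: 20.6
eef_pos: [0.4987, -0.2731, 0.0339]
tcp_rot: [0.998, -0.07, 0.0, 0.0]
contact_force: [-1.6, 0.8, 4.7]
opening: 0.266
finger_force: 49.3
```

Request:
{"name": "move_arm", "arguments": {"moves": [[0,[0,0,0.0004],[0,0,0]],[0,[0,0,0.0003],[0,0,0]],[0,[0,0,0],[0,0,0]],[0,[0,0,0],[0,0,0]],[0,[0,0,0],[0,0,0]],[0,[0,0,0],[0,0,0]],[0,[0,0,0],[0,0,0]],[0,[0,0,0],[0,0,0]],[0,[0,0,0],[0,0,0]],[0,[0,0,0],[0,0,0]]]}}

```text
time: 21.43
eef_pos: [0.4987, -0.2731, 0.0334]
tcp_rot: [0.998, -0.07, 0.0, 0.0]
contact_force: [-2.4, 1.3, 5.2]
opening: 0.264
finger_force: 49.3
```

Request:
{"name": "move_arm", "arguments": {"moves": [[0.6,[0,0,0],[0,0,0]],[0.6,[0,0,0],[0,0,0]],[0.6,[0,0,0],[0,0,0]],[0.6,[0,0,0],[0,0,0]],[0.6,[0,0,0],[0,0,0]],[0.6,[0,0,0],[0,0,0]],[0.6,[0,0,-0.003],[0,0,0]],[0.6,[0,0,-0.006],[0,0,0]],[0.6,[0,0,-0.01],[0,0,0]],[0.6,[0,0,-0.01],[0,0,0]]]}}

```text
time: 22.27
eef_pos: [0.4987, -0.273, 0.063]
tcp_rot: [0.998, -0.07, 0.0, 0.0]
contact_force: [0.0, -1.2, 0.0]
opening: 0.599
finger_force: 0.0
```

Request:
{"name": "move_arm", "arguments": {"moves": [[0.6,[0,0,-0.012],[0,0,0]],[0.6,[0,0,-0.015],[0,0,0]],[0.6,[0,0,-0.02],[0,0,0]],[0.6,[0,0,-0.02],[0,0,0]],[0.6,[0,0,-0.02],[0,0,0]],[0.6,[0,0,-0.02],[0,0,0]],[0.6,[0,0,-0.01],[0,0,0]],[0.6,[0,0,0],[0,0,0]],[0.6,[0,0,0],[0,0,0]],[0.6,[0,0,0],[0,0,0]]]}}

```text
time: 23.1
eef_pos: [0.4979, -0.2725, 0.1778]
tcp_rot: [0.998, -0.07, -0.001, -0.001]
contact_force: [-0.2, 0.3, -0.3]
opening: 0.596
finger_force: 0.0
```

```bash
python3 - <<'E'
from h import *
s=get_state();print(s['time'],s['eef_pos'],s['contact_force'],s['opening'])
w=read_camera('wrist')[:,:,::-1];sd=read_camera('side')[:,:,::-1]
B=cv2.resize(sd[160:320,240:440],(400,320),interpolation=cv2.INTER_CUBIC);A=cv2.resize(w,(400,250))
A=np.vstack([A,np.zeros((70,400,3),np.uint8)])
cv2.imwrite('pics/final.png',np.hstack([A,B]))
E
```

```text
23.1 [ 0.49794432 -0.27245602  0.17779913] [-0.2397461   0.27843992 -0.2686505 ] 0.5964909775129634
```

View pics/final.png

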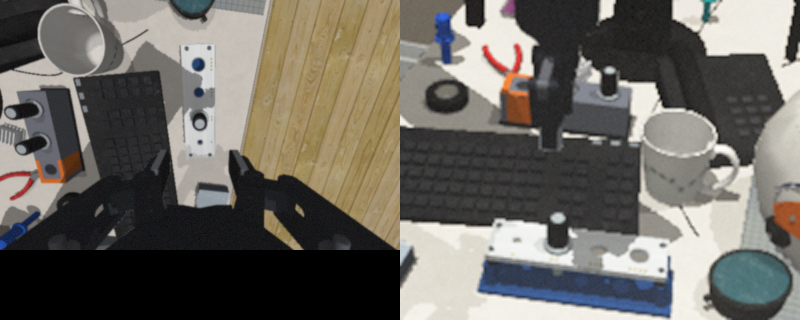

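The final picture shows the pin standing upright in the second hole with its collar on the plate: wrist half at (198,120), side half at (557,230). The other two pins, the mug and the heatsink are in place.

```bash
python3 -c "
from plant import *
print(sign_off())"
```

```text
the job is handed in; nothing more can be done
None
```

The marked pin was stopped at hole 1 and passed hole 2 (13.2 mm), so its shank is the 12 mm one; it now stands in hole 2 with its collar on the plate, the push never read above about 6 N, and the job is handed in at 23 s.

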